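# Gauge the depth of a bore in a slideway with a dial depth gauge

### The job

Take the dial depth gauge off the channel offcut and check its zero: set its base flat on the black granite setting plate so that the plunger is pushed in flush. Then measure the large bore in the floor of the slideway: lower the base between the two rails, lengthwise with them, with the plunger in the large bore, until the base sits flat on the slideway's floor and the plunger rests on the bottom of the bore, and finish holding it there with the fingers, pressing down lightly (about 10 N beyond the gauge's own weight; never hard). Do not shift the slideway, and leave the caliper, the try square, the bolt and the nut alone.

Things in the scene. Friction and masses are not known exactly. Their poses are not given: they have to be found in the camera images.
- depth_gauge: dial depth gauge, 0.21 to 0.29 kg, 96 mm tall: steel base bar 22 (x) x 100 (y) x 14 mm high, above its middle an upright round dial case, 56 mm across, 23 mm thick (x), flat front and back, white face to -x. Origin: centre of the base's flat underside, z up. Starts standing crosswise on the channel offcut, underside 25 mm above the bench. Grip the case front to back from above.
- gauge_dial (a point): centre of the gauge's round dial case, 56 mm above the underside of the base: the point to grip
- gauge_tip (a point): lower end of the gauge's plunger, a steel pin of 5 mm diameter with a round end that comes out of the middle of the base's underside; 18 mm below the underside when free
- gauge_plunger (a joint): how far the plunger is pushed in, m: 0 when free (18 mm out), 0.018 when flush with the base's underside; 0.006 when the base sits over the 12 mm deep bore. A soft spring resists with 0.5 to 1.2 N, less than the gauge's weight.
- slideway: loose steel slideway, 70 (x) x 130 (y) x 34 mm, 1.9 kg: a flat floor 24 mm above the bench, 40 mm wide and open at both ends, between two rails 15 mm wide that rise 10 mm above it along the long sides. In the floor two blind holes 12 mm deep: the large bore (18 mm) and, near one end, a small hole (8 mm). Origin: centre of the underside; y along the rails.
- bore (a point): centre of the mouth of the large 18 mm bore, level with the slideway's floor, 24 mm above the bench, on the middle line between the rails, 14 mm from the middle of the block
- setting_plate: black granite setting plate, 85 (x) x 125 (y) mm, fixed, its flat top 28 mm above the bench. Origin: centre of the underside, at bench height; y along its long side.
- plate_top (a point): centre of the setting plate's top face
- rest_channel: aluminium channel offcut, 30 x 120 (y) x 25 mm, loose, open side up, on which the gauge stands; origin: centre of the underside
- caliper: vernier caliper lying on the bench beyond the work, 77 x 230 mm; to be left alone
- try_square: try square lying on the bench on the robot's left, 168 x 100 mm, 17 mm high; to be left alone
- bolt: M16 hex bolt lying in front of the robot, 62 mm long; to be left alone
- nut: M16 hex nut beside the bolt, 24 mm wide; to be left alone
Mind the look-alikes: they are no part of the job. Leave any green look-alike of the rest_channel alone.

How it is judged:
On the way:
1. the gauge's base sits flat on the setting plate with its plunger pushed in flush (contact force between depth_gauge and setting_plate above 0.5 N and z of depth_gauge in the frame of plate_top below 0.0012 m and angle between depth_gauge's own z axis and vertical below 0.04 rad and value of joint gauge_plunger above 0.017 m), for 0.2 s.
At the end, for the whole second after the job is handed in: Gauge still gripped (over 2 N), pressed on the slideway with 4.5 to 25 N in all, base flat on the floor (1.2 mm, 0.04 rad) and within 0.2 rad of the rails, plunger in the large bore on its bottom (pushed in 4.8 to 7.5 mm), at rest; slideway within 15 mm of its start (contact force between the fingers and depth_gauge above 2 N and contact force between depth_gauge and slideway between 4.5 and 25 N and z of depth_gauge in the frame of bore between -0.0015 and 0.0012 m and angle between depth_gauge's own z axis and vertical below 0.04 rad and angle between the y axis of depth_gauge and the y axis of slideway, either way round below 0.2 rad and horizontal distance between gauge_tip and bore below 0.0085 m and value of joint gauge_plunger between 0.0048 and 0.0075 m and contact force between depth_gauge and rest_channel below 0.1 N and linear speed of depth_gauge below 0.01 m/s and distance of slideway from where it was at the start of the episode below 0.015 m); the arm keeps its last pose, push and grip.
It fails at once if the gauge is pressed or rammed against the slideway with more than 50 N (contact force between depth_gauge and slideway above 50 N).
It fails at once if the gauge is pressed or rammed against the setting plate with more than 50 N (contact force between depth_gauge and setting_plate above 50 N).
It fails at once if the slideway is shifted by more than 15 mm (distance of slideway from where it was at the start of the episode above 0.015 m).
It fails at once if the caliper, try square, bolt or nut is moved by more than 15 mm (distance of any of caliper, try_square, bolt, nut from where it was at the start of the episode above 0.015 m).
It also fails if it takes over 61 s, if anything falls off the work surface, if the arm or the gripper's body presses on something with over 40 N, if the wrist force passes 120 N, or if a joint passes its speed limit or range.

### The arm

A 6-joint arm with a two-finger parallel gripper is mounted at the origin on the work surface; the furniture and walls round the work are solid. World frame = base frame: x ahead of the robot, y to its left, z up, the work surface at z = 0. Lengths are in m, angles in rad, forces in N, time in s.
With the tool pointing down it reaches from about 0.35 to 0.925 m from the base axis. Payload 6.4 kg.
Tool frame: the origin (TCP) lies at the very end of the fingers, on their centre line; the grasp point (between the pads) lies 19 mm behind it (grip_depth is the distance from the TCP to the grasp point, in m); z points along the fingers, y is the line along which they close (so a half turn about z gives the same grasp; the last joint's range is limited). The gripper opens to 85 mm and grips with 20 to 120 N. Pads are 22 mm wide; open, the fingers measure 114 mm over their backs; the gripper's body (76 mm by 85 mm) begins 54 mm behind the grasp point. The pads swing forward as they close: fully open they stand 13 mm farther back than shut.
Start: joints at [1.069, 0.245, 1.558, -0, 1.339, -0.174], TCP at [0.209, 0.615, 0.231] pointing down, gripper open.
Joint ranges: [-3.13, 3.13], [-1.02, 2.26], [0.13, 2.54], [-0.95, 4.09], [0.21, 2.88], [-2.74, 2.74]. Speed limits (rad/s): [2.57, 2.57, 3.14, 3.14, 3.14, 3.14].

### API

Orientations are given as a 3x3 rotation matrix whose columns are the frame's x, y, z axes.
In Python, from plant import * gives the robot as it stands. The module is installed in compiled form; this text tells all that it offers.
- The arm moves only by the tool apply_moves, never from a script. Its argument "moves" is text: rows parted by semicolons, each of 7 numbers parted by spaces: the opening, from 0 (shut) to 1 (fully open), then the shift along the tool's x, y, z in units of 25 mm (1.0 is 25 mm), then the turn, a rotation vector about the tool's x, y, z in units of 6 degrees (1.0 is 6 degrees). In form: gripper x y z ax ay az; .... A call has 1 to 20 rows; each row shifts and turns the commanded pose from where the row before left it, along the tool's axes as they then stand; what a row does not reach is not made up. A row lasts 1/12 s, in which the tool goes at most 41.7 mm and 7.16 degrees, less where a joint would pass 70% of its speed; a pose out of reach is approached as far as the arm can. A call is refused whole if a number of a shift passes 1 or a number of a turn 1, either way. A call with a gripper value outside its range is refused whole. The fingers move at their own pace and stop on an object; "newtons" is the grip in N (left out, the last holds). Time passes only in rows, so rows that do not move let the fingers close. It gives the time, the measured TCP pose, the force, the opening and the grip force at its end, in the units of the state.
- sense(): the state, without advancing time (a new reading comes with each control period).
- camera(name): name is "scene" or "top" or "wrist"; returns a dict with "image" (384x512x3 uint8, red, green, blue), "mtx" (3x3 intrinsics, pixels), "camera_from_world" (4x4, takes a point from world to camera coordinates). Camera axes: x right, y up, looking along -z (the intrinsics and any distortion apply to the point x, -y, -z); pixel columns grow to the right and rows downward; lengths in m; the calibration is good to about 2 mm. A picture is of the moment at which its call begins. There is no depth.
- hand_in(): hands the job in; it is judged then, once.
The state is a dict: "time_s": time; "q": joint angles; "dq": joint speeds; "effort": joint torques, N m; "eef_pos": TCP position; "eef_rot": TCP orientation; "force": force on the tool from outside, world axes, zero at the start; "wrist_torque": the same for the moment, N m; "grip_width": finger opening in m; "gripper_force": force on a finger pad.
Only numpy, scipy, OpenCV 4.12 (cv2) and the standard library are available. Lean on these libraries where they do the work, as an engineer would, in place of code of your own. Each camera call takes 0.05 s, during which the arm holds its last target. There are 200 camera calls.

## Working session

There is one attempt and no reset: what is moved stays moved. The work goes in short steps, Python scripts to look and compute and a tool call to move; the robot and the scene stay as the last step left them, time stands still between calls to the robot, and variables do not carry over. Pictures are saved under pics/ and viewed, at most 10 in all, crops included, and the job is handed in when it is done.

Besides the shell and the picture viewer there is one more tool, called after "Emit:" as name(argument=value, ...) on one line, values as JSON. apply_moves: Moves the arm, as the interface text tells. Its arguments: {"type":"object","properties":{"moves":{"type":"string"},"newtons":{"type":"number"}},"required":["moves"]}

```bash
mkdir -p pics && cat > h.py <<'E'
from plant import *
import numpy as np, cv2
np.set_printoptions(precision=4,suppress=True)
def shot(n,f,crop=None,s=1):
    c=camera(n); im=c["image"][:,:,::-1]
    if crop: x0,y0,x1,y1=crop; im=im[y0:y1,x0:x1]
    if s!=1: im=cv2.resize(im,None,fx=s,fy=s,interpolation=cv2.INTER_CUBIC)
    cv2.imwrite("pics/"+f,im); np.savez("pics/"+f+".npz",im=c["image"],K=c["mtx"],T=c["camera_from_world"]); return c
def ray(K,T,u,v,z):
    d=np.linalg.inv(K)@[u,v,1]; d=np.array([d[0],-d[1],-d[2]])
    R=T[:3,:3]; o=-R.T@T[:3,3]; w=R.T@d
    return o+w*(z-o[2])/w[2]
def proj(K,T,p):
    q=T[:3,:3]@np.array(p)+T[:3,3]; q=K@[q[0],-q[1],-q[2]]; return q[:2]/q[2]
E
python3 - <<'E'
from h import *
a=shot("top","top1.png",s=1.56); b=shot("scene","scene1.png",s=1.56)
for c in (a,b): print(c["mtx"],c["camera_from_world"], [k for k in c])
s=sense(); print(s)
E
```

```text
[[350.0644   0.     255.2799]
 [  0.     350.0644 191.9174]
 [  0.       0.       1.    ]] [[-0.0102 -0.9999  0.0069 -0.0386]
 [ 0.9831 -0.0088  0.1831 -0.5326]
 [-0.183   0.0086  0.9831 -1.0066]
 [ 0.      0.      0.      1.    ]] ['image', 'mtx', 'camera_from_world']
[[414.5599   0.     257.0286]
 [  0.     414.5599 187.4665]
 [  0.       0.       1.    ]] [[-0.5375 -0.843   0.0228  0.2302]
 [ 0.3928 -0.2263  0.8914 -0.3046]
 [-0.7462  0.4881  0.4527 -0.536 ]
 [ 0.      0.      0.      1.    ]] ['image', 'mtx', 'camera_from_world']
{'time_s': 0.1, 'q': array([ 1.0689,  0.2457,  1.5589,  0.    ,  1.3387, -0.1741]), 'dq': array([-0.002 , -0.0009, -0.0028, -0.0002,  0.0013,  0.0004]), 'effort': array([  0.0003, -43.0665, -32.7133,  -0.    ,   0.0027,  -0.    ]), 'eef_pos': array([0.209 , 0.6149, 0.2303]), 'eef_rot': array([[-0.9468,  0.322 , -0.0008],
       [ 0.322 ,  0.9468, -0.0015],
       [ 0.0003, -0.0017, -1.    ]]), 'force': array([-0.7086,  0.0253,  0.2176]), 'wrist_torque': array([-0.0251, -0.029 , -0.0303]), 'gripper_force': 0.0, 'grip_width': 0.08531521400769713}
```

View pics/top1.png

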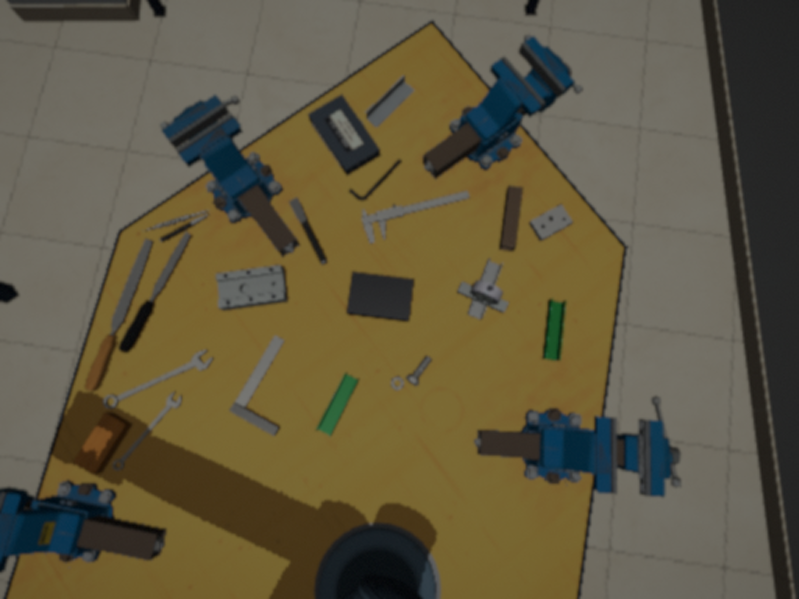

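View pics/scene1.png

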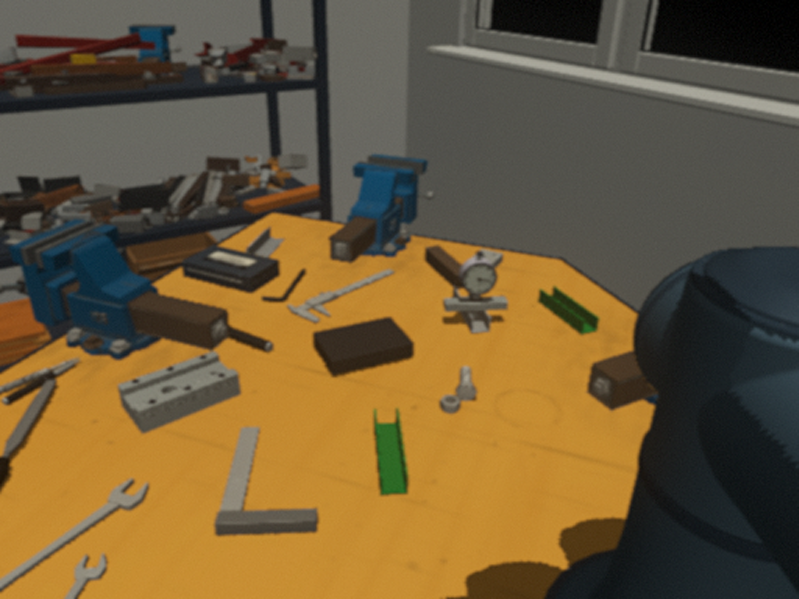

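Candidates in the top picture (800 px wide):
- **Gauge:** (487,290), the only one with a dial, standing on the grey channel. The green channels at (554,330) and (338,403) are look-alikes.
- **Slideway:** (252,287). The small drilled plate at (551,221) is not it.
- **Setting plate:** plain black at (380,296). The labelled case at (343,133) is not it.

I'll check these choices in one close crop.

```bash
python3 - <<'E'
from h import *
ims=[camera("top")["image"].astype(float) for _ in range(4)]
im=np.mean(ims,0).astype(np.uint8)[:,:,::-1]
im=np.clip(im.astype(float)*1.5,0,255).astype(np.uint8)
A=cv2.resize(im[158:208,130:194],None,fx=6.2,fy=6.2,interpolation=cv2.INTER_CUBIC)
B=cv2.resize(im[158:208,284:348],None,fx=6.2,fy=6.2,interpolation=cv2.INTER_CUBIC)
c=camera("scene")["image"][:,:,::-1]; c=np.clip(c.astype(float)*1.4,0,255).astype(np.uint8)
C=cv2.resize(c[222:278,72:160],(396,252),interpolation=cv2.INTER_CUBIC)
D=cv2.resize(c[155:217,270:340],(396,252),interpolation=cv2.INTER_CUBIC)
A=A[:,:396];B=B[:,:396]
cv2.imwrite("pics/comb.png",np.vstack([np.hstack([A,B]),np.hstack([C,D])])); print(A.shape)
E
```

```text
(310, 396, 3)
```

View pics/comb.png

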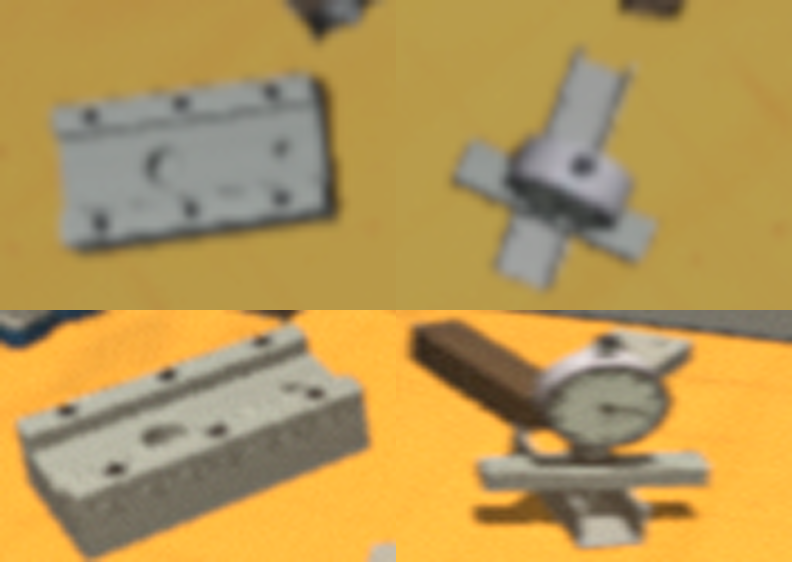

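Choices confirmed: the gauge sits on the grey channel, base ends at about crop (465,162) and (646,242). The slideway bore is at crop (162,167) and its small hole at (281,150). Now the coordinates.

```bash
python3 - <<'E'
from h import *
d=np.load("pics/top1.png.npz"); K,T=d["K"],d["T"]
tp=lambda x,y,ox: (ox+(x+.5)/6.2-.5,158+(y+.5)/6.2-.5)
c=[ray(K,T,*tp(x-396,y,284),.039) for x,y in[(475,143),(455,180),(655,222),(637,262)]]
print("gauge",np.array(c)); m=np.mean(c,0); v=(c[0]+c[1]-c[2]-c[3]); print(m,np.arctan2(v[1],v[0]),np.linalg.norm(v)/2)
b=ray(K,T,*tp(163,167,130),.024); s=ray(K,T,*tp(281,150,130),.024); print("bore",b,s,np.arctan2(*(b-s)[[1,0]]))
r=[ray(K,T,*tp(x,y,130),.034) for x,y in[(52,108),(318,73),(335,212),(65,247)]]
print(np.array(r),np.mean(r,0)); 
for i,j in((0,1),(3,2)): w=r[i]-r[j]; print(np.arctan2(w[1],w[0]),np.linalg.norm(w))
# plate by threshold
im=d["im"]; g=cv2.cvtColor(im,cv2.COLOR_RGB2GRAY); sub=np.zeros_like(g); sub[165:215,215:272]=(im[165:215,215:272].max(2)<60)
n,l,st,ce=cv2.connectedComponentsWithStats(sub); k=1+np.argmax(st[1:,4]); rc=cv2.minAreaRect(np.argwhere(l==k)[:,::-1].astype(np.float32)); q=cv2.boxPoints(rc)
p=np.array([ray(K,T,*x,.028) for x in q]); print("plate",p,p.mean(0))
e=p[1]-p[0],p[2]-p[1]; print([ (np.linalg.norm(x),np.arctan2(x[1],x[0])) for x in e])
w=camera("wrist"); Tw=np.linalg.inv(w["camera_from_world"]); st=sense(); E=np.eye(4);E[:3,:3]=st["eef_rot"];E[:3,3]=st["eef_pos"]; print(np.linalg.inv(E)@Tw,w["mtx"])
E
```

```text
gauge [[ 0.5682 -0.17    0.039 ]
 [ 0.5496 -0.1596  0.039 ]
 [ 0.5277 -0.2573  0.039 ]
 [ 0.5079 -0.2476  0.039 ]]
[ 0.5383 -0.2086  0.039 ] 1.132055629808323 0.09682883134046945
bore [0.563  0.2636 0.024 ] [0.5712 0.2051 0.024 ] 1.7094651617367052
[[0.5913 0.3171 0.034 ]
 [0.6081 0.1856 0.034 ]
 [0.5375 0.1752 0.034 ]
 [0.5212 0.3072 0.034 ]] [0.5645 0.2463 0.034 ]
1.697856305034771 0.1325558744564881
1.6937928075128454 0.1329385813703023
plate [[ 0.5098  0.057   0.028 ]
 [ 0.5929  0.0473  0.028 ]
 [ 0.5764 -0.0732  0.028 ]
 [ 0.4937 -0.0619  0.028 ]] [ 0.5432 -0.0077  0.028 ]
[(np.float64(0.08368496034945647), np.float64(-0.11600134877973972)), (np.float64(0.12170127824699113), np.float64(-1.706864281016333))]
[[-0.001   0.9656  0.2599  0.0671]
 [ 1.      0.001  -0.0001  0.0001]
 [-0.0004  0.2599 -0.9656 -0.1431]
 [ 0.      0.      0.      1.    ]] [[270.3844   0.     254.2612]
 [  0.     270.3844 196.1142]
 [  0.       0.       1.    ]]
```

Emit:
apply_moves(moves="1 0 0 0 0 0 1;1 0 0 0 0 0 1;1 0 0 0 0 0 1;1 0 0 0 0 0 1;1 0 0 0 0 0 1;1 0 0 0 0 0 1;1 0 0 0 0 0 1;1 0 0 0 0 0 1;1 0 0 0 0 0 1;1 0 0 0 0 0 1;1 0 0 0 0 0 1;1 0 0 0 0 0 1;1 0 0 0 0 0 1;1 0 0 0 0 0 1;1 0 0 0 0 0 1;1 0 0 0 0 0 1")

```text
time_s: 1.73
eef_pos: [0.2093, 0.6154, 0.2313]
eef_rot: [[0.424, 0.906, -0.0], [0.906, -0.424, -0.0], [-0.0, 0.0, -1.0]]
force: [-0.0, -1.0, 0.1]
grip_width: 0.0856
gripper_force: 0.0
```

Emit:
apply_moves(moves="1 -0.94 1 0 0 0 0;1 -0.94 1 0 0 0 0;1 -0.94 1 0 0 0 0;1 -0.94 1 0 0 0 0;1 -0.94 1 0 0 0 0;1 -0.94 1 0 0 0 0;1 -0.94 1 0 0 0 0;1 -0.94 1 0 0 0 0;1 -0.94 1 0 0 0 0;1 -0.94 1 0 0 0 0;1 -0.94 1 0 0 0 0;1 -0.94 1 0 0 0 0;1 -0.94 1 0 0 0 0;1 -0.94 1 0 0 0 0;1 -0.94 1 0 0 0 0;1 -0.94 1 0 0 0 0;1 -0.94 1 0 0 0 0;1 -0.94 1 0 0 0 0;1 -0.94 1 0 0 0 0;1 -0.94 1 0 0 0 0")

```text
time_s: 3.4
eef_pos: [0.4666, -0.0227, 0.2316]
eef_rot: [[0.42, 0.908, 0.001], [0.908, -0.42, -0.0], [0.0, 0.001, -1.0]]
force: [0.7, -0.3, -0.1]
grip_width: 0.0854
gripper_force: 0.0
```

Emit:
apply_moves(moves="1 -0.9 0.9 0 0 0 0;1 -0.9 0.9 0 0 0 0;1 -0.9 0.9 0 0 0 0;1 -0.9 0.9 0 0 0 0;1 -0.5 0.5 0 0 0 0;1 0 0 0 0 0 0;1 0 0 0 0 0 0")

```text
time_s: 3.98
eef_pos: [0.5163, -0.1574, 0.2311]
eef_rot: [[0.421, 0.907, -0.0], [0.907, -0.421, 0.001], [0.0, -0.001, -1.0]]
force: [-0.4, 0.4, -0.4]
grip_width: 0.0854
gripper_force: 0.0
```

```bash
python3 - <<'E'
from h import *
shot("wrist","w1.png",s=1.5); s=sense(); print(s["eef_pos"],s["eef_rot"],s["q"],s["time_s"])
d=np.load("pics/w1.png.npz")
for p in ([.5383,-.2086,.121],[.5383,-.2086,.039]): print(proj(d["K"],d["T"],p)*1.5)
E
```

```text
[ 0.5161 -0.1566  0.2311] [[ 0.4194  0.9078 -0.0005]
 [ 0.9078 -0.4194  0.0006]
 [ 0.0003 -0.0007 -1.    ]] [-0.5051 -0.0142  1.8408  0.0003  1.3157 -0.0723] 4.0333
[445.8776 344.361 ]
[431.315  308.4708]
```

View pics/w1.png

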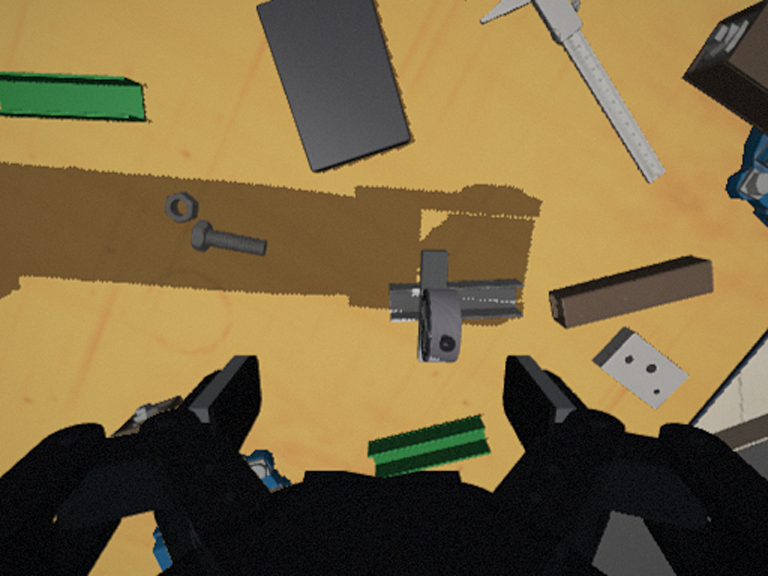

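The wrist picture shows the gauge at (442,345) with its base along the image's vertical (tool x). The projected dial top (446,344) matches to 1–2 mm. Descending over it.

Emit:
apply_moves(moves="1 -0.76 0.84 0 0 0 0;1 -0.76 0.84 0 0 0 0;1 0 0 0.8 0 0 0;1 0 0 0.8 0 0 0;1 0 0 0.5 0 0 0;1 0 0 0 0 0 0;1 0 0 0 0 0 0")

```text
time_s: 4.62
eef_pos: [0.5381, -0.2078, 0.1784]
eef_rot: [[0.418, 0.908, -0.001], [0.908, -0.418, 0.001], [0.0, -0.001, -1.0]]
force: [0.3, -1.1, -0.3]
grip_width: 0.0854
gripper_force: 0.0
```

```bash
python3 - <<'E'
from h import *
shot("wrist","w2.png",s=1.5); s=sense(); print(s["eef_pos"],s["eef_rot"],s["time_s"])
d=np.load("pics/w2.png.npz")
R=s["eef_rot"];
for z in (.121,.109,.039,.025): 
  p=s["eef_pos"].copy(); p[2]=z; print(z,proj(d["K"],d["T"],p)*1.5, proj(d["K"],d["T"],p+.05*R[:,0])*1.5)
E
```

```text
[ 0.5388 -0.2084  0.1796] [[ 0.4182  0.9083  0.0007]
 [ 0.9083 -0.4182 -0.0004]
 [-0.0001  0.0008 -1.    ]] 4.6667
0.121 [386.0944 316.4624] [386.3229 218.8794]
0.109 [385.8717 309.6376] [386.0739 217.0354]
0.039 [384.9278 280.7028] [385.0366 209.3551]
0.025 [384.7895 276.4632] [384.8871 208.248 ]
```

View pics/w2.png

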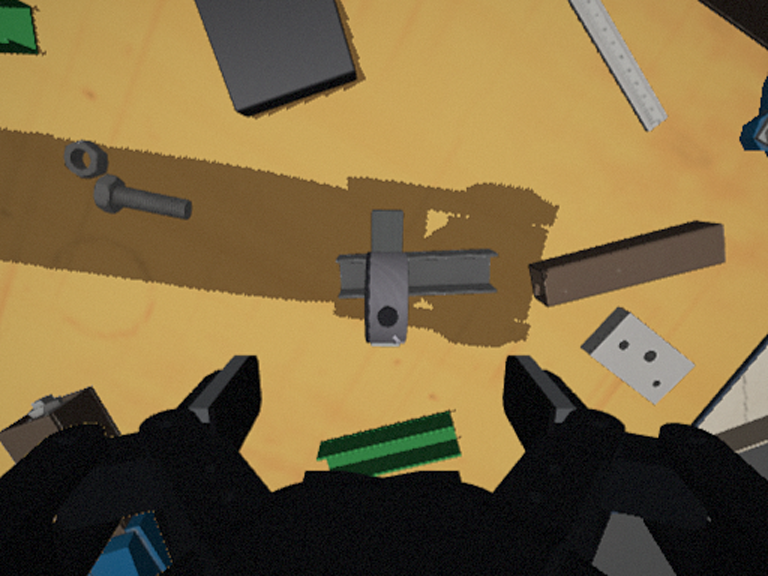

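The close view puts the knob at (388,317) and the base end at row 210, both within 1 mm of prediction and aligned. Descend and grip.

Emit:
apply_moves(moves="1 0 0 0.9 0 0 0;1 0 0 0.9 0 0 0;1 0 0 0.9 0 0 0;1 0 0 0.8 0 0 0;1 0 0.04 0.6 0 0 0;1 0 0 0.4 0 0 0;1 0 0 0.2 0 0 0;1 0 0 0 0 0 0;1 0 0 0 0 0 0")

```text
time_s: 5.42
eef_pos: [0.5402, -0.2098, 0.0625]
eef_rot: [[0.419, 0.908, 0.002], [0.908, -0.419, -0.001], [-0.0, 0.002, -1.0]]
force: [-0.4, -0.8, 0.7]
grip_width: 0.0854
gripper_force: 0.0
```

Emit:
apply_moves(moves="0 0 0 0 0 0 0;0 0 0 0 0 0 0;0 0 0 0 0 0 0;0 0 0 0 0 0 0;0 0 0 0 0 0 0;0 0 0 0 0 0 0;0 0 0 0 0 0 0;0 0 0 0 0 0 0;0 0 0 0 0 0 0;0 0 0 0 0 0 0;0 0 0 0 0 0 0;0 0 0 0 0 0 0", newtons=60)

```text
time_s: 6.42
eef_pos: [0.5396, -0.2096, 0.0617]
eef_rot: [[0.419, 0.908, 0.0], [0.908, -0.419, -0.0], [-0.0, 0.0, -1.0]]
force: [-1.3, 0.3, 4.6]
grip_width: 0.0223
gripper_force: 59.7
```

Emit:
apply_moves(moves="0 0 0 -0.4 0 0 0;0 0 0 -0.8 0 0 0;0 0 0 -0.8 0 0 0;0 0 0 -0.8 0 0 0;0 0 0 -0.4 0 0 0;0 0 0 0 0 0 -0.8;0 0 0 0 0 0 -1;0 0 0 0 0 0 -1;0 0.5 -0.08 0 0 0 0;0 0.9 -0.1 0 0 0 0;0 0.9 -0.1 0 0 0 0;0 0.9 -0.1 0 0 0 0;0 0.9 -0.1 0 0 0 0;0 0.9 -0.1 0 0 0 0;0 0.9 -0.1 0 0 0 0;0 0.9 -0.1 0 0 0 0;0 0.8 -0.2 0 0 0 0;0 0.4 -0.1 0 0 0 0;0 0 0 0 0 0 0;0 0 0 0 0 0 0")

```text
time_s: 8.08
eef_pos: [0.5401, -0.0074, 0.1409]
eef_rot: [[0.139, 0.99, -0.001], [0.99, -0.139, -0.0], [-0.0, -0.001, -1.0]]
force: [-0.4, -0.7, -3.1]
grip_width: 0.0225
gripper_force: 59.2
```

```bash
python3 - <<'E'
from h import *
c=camera("wrist")["image"][:,:,::-1]; d=camera("scene")["image"][100:292,150:406,::-1]
cv2.imwrite("pics/m3.png",np.vstack([cv2.resize(c,(400,300)),cv2.resize(d,(400,300),interpolation=cv2.INTER_CUBIC)])); s=sense(); print(s["eef_pos"],s["eef_rot"],s["force"],s["wrist_torque"],s["time_s"])
E
```

```text
[ 0.5405 -0.0084  0.1412] [[ 0.1402  0.9901 -0.    ]
 [ 0.9901 -0.1402 -0.0004]
 [-0.0004  0.     -1.    ]] [ 0.1991 -0.1646 -3.0213] [-0.0063 -0.0452  0.0222] 8.1833
```

View pics/m3.png

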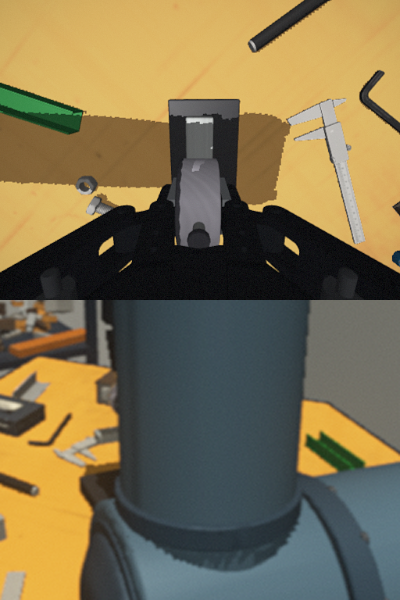

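The gauge is held over the middle of the plate, base parallel to it. Descend slowly, then creep into contact.

Emit:
apply_moves(moves="0 0 0 0.5 0 0 0;0 0 0 0.7 0 0 0;0 0 0 0.7 0 0 0;0 0 0 0.5 0 0 0;0 0 0 0.3 0 0 0;0 0 0 0.15 0 0 0;0 0 0 0.1 0 0 0;0 0 0 0.05 0 0 0;0 0 0 0 0 0 0;0 0 0 0 0 0 0")

```text
time_s: 9.02
eef_pos: [0.5411, -0.0078, 0.067]
eef_rot: [[0.139, 0.99, 0.001], [0.99, -0.139, -0.0], [-0.0, 0.001, -1.0]]
force: [-0.6, 0.4, -1.1]
grip_width: 0.0221
gripper_force: 59.3
```

Emit:
apply_moves(moves="0 0 0 0.02 0 0 0;0 0 0 0 0 0 0;0 0 0 0.02 0 0 0;0 0 0 0 0 0 0;0 0 0 0 0 0 0")

```text
time_s: 9.43
eef_pos: [0.5408, -0.0077, 0.0655]
eef_rot: [[0.139, 0.99, 0.001], [0.99, -0.139, -0.0], [-0.0, 0.001, -1.0]]
force: [0.3, -0.6, -1.6]
grip_width: 0.0223
gripper_force: 59.3
```

Emit:
apply_moves(moves="0 0 0 0.02 0 0 0;0 0 0 0 0 0 0;0 0 0 0.02 0 0 0;0 0 0 0 0 0 0;0 0 0 0 0 0 0")

```text
time_s: 9.85
eef_pos: [0.5409, -0.0077, 0.065]
eef_rot: [[0.139, 0.99, 0.001], [0.99, -0.139, -0.0], [-0.0, 0.001, -1.0]]
force: [-1.5, -0.6, 5.9]
grip_width: 0.0226
gripper_force: 60.1
```

Emit:
apply_moves(moves="0 0 0 0.02 0 0 0;0 0 0 0 0 0 0;0 0 0 0 0 0 0;0 0 0 0 0 0 0")

```text
time_s: 10.18
eef_pos: [0.5409, -0.0077, 0.065]
eef_rot: [[0.139, 0.99, 0.0], [0.99, -0.139, -0.0], [-0.0, 0.0, -1.0]]
force: [-3.1, 0.3, 8.9]
grip_width: 0.0222
gripper_force: 60.8
```

```bash
python3 - <<'E'
from h import *
F=[];P=[];W=[]
for i in range(5): c=camera("wrist"); s=sense(); F.append(s["force"]);P.append(s["eef_pos"]);W.append(s["wrist_torque"])
print(np.mean(F,0),np.mean(P,0),np.mean(W,0),s["time_s"])
E
```

```text
[-2.9191  0.3015  8.8897] [ 0.5409 -0.0077  0.065 ] [ 0.0953  0.6754 -0.0032] 10.4333
```

Emit:
apply_moves(moves="0 0 0 0.02 0 0 0;0 0 0 0 0 0 0;0 0 0 0.02 0 0 0;0 0 0 0 0 0 0;0 0 0 0 0 0 0;0 0 0 0 0 0 0")

```text
time_s: 10.93
eef_pos: [0.541, -0.0077, 0.065]
eef_rot: [[0.139, 0.99, -0.0], [0.99, -0.139, -0.0], [-0.0, -0.0, -1.0]]
force: [-5.8, 0.7, 16.4]
grip_width: 0.0225
gripper_force: 61.8
```

```bash
python3 - <<'E'
from h import *
c=camera("wrist"); s=sense()
d=np.clip(camera("scene")["image"][:,:,::-1]*1.3,0,255).astype(np.uint8)
cv2.imwrite("pics/m4.png",np.hstack([cv2.resize(c["image"][60:260,180:340,::-1],(400,500)),cv2.resize(d[190:290,60:140],(400,500),interpolation=cv2.INTER_CUBIC)]))
print(s["force"],s["eef_pos"],s["wrist_torque"],s["time_s"])
# predicted base end-edge (far end) corners for flat base
R=s["eef_rot"]; p=s["eef_pos"].copy(); 
for z in (.028,.042):
  for y in(-.011,.011):
    q=p+R[:,0]*.05+R[:,1]*y; q[2]=z; u=proj(c["mtx"],c["camera_from_world"],q); print(z,y,(u-[180,60])*2.5)
E
```

```text
[-5.9942  0.7735 16.2937] [ 0.541  -0.0077  0.065 ] [0.2606 1.3721 0.0128] 10.9833
0.028 -0.011 [149.3323 221.5456]
0.028 0.011 [232.8338 221.4637]
0.042 -0.011 [146.3678 226.7003]
0.042 0.011 [236.7297 226.6116]
```

View pics/m4.png

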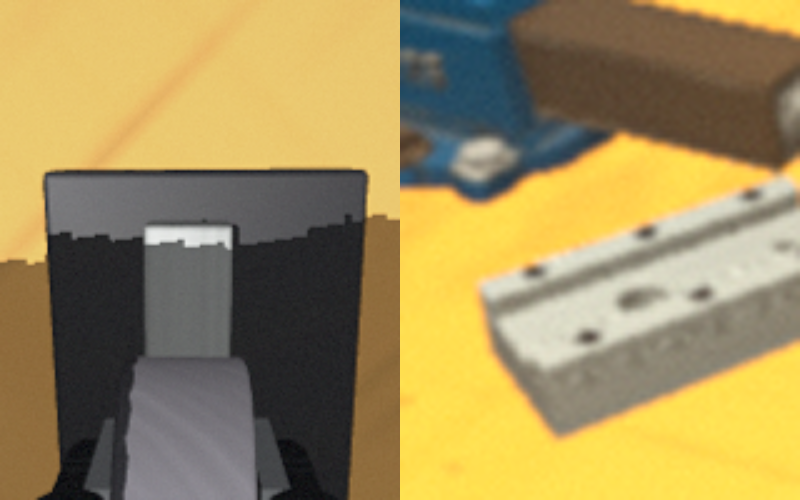

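The white strip at rows 225–245 is the sunlit base end. It sits flush on the plate with no gap, and height stays at 0.065 as force rises, so the gauge is flat and the zero check is done. Lift and approach the slideway, stopping short to view the bore.

Emit:
apply_moves(moves="0 0 0 -0.1 0 0 0;0 0 0 -0.5 0 0 0;0 0 0 -0.9 0 0 0;0 0 0 -0.9 0 0 0;0 0 0 -0.9 0 0 0;0 0 0 -0.7 0 0 0;0 0 0 0 0 0 -0.85;0 0 0 0 0 0 -0.85;0 0 0 0 0 0 -0.85;0 0.5 0.2 0 0 0 0;0 0.9 0.4 0 0 0 0;0 0.9 0.4 0 0 0 0;0 0.9 0.4 0 0 0 0;0 0.9 0.4 0 0 0 0;0 0.8 0.3 0 0 0 0;0 0.4 0.14 0 0 0 0;0 0 0 0 0 0 0;0 0 0 0 0 0 0;0 0 0 0 0 0 0")

```text
time_s: 12.62
eef_pos: [0.5787, 0.13, 0.1625]
eef_rot: [[-0.127, 0.992, -0.001], [0.992, 0.127, -0.0], [-0.0, -0.001, -1.0]]
force: [0.3, -0.1, -2.0]
grip_width: 0.0224
gripper_force: 59.2
```

```bash
python3 - <<'E'
from h import *
c=shot("wrist","w5.png",s=1.5); s=sense(); print(s["eef_pos"],s["eef_rot"],s["force"],s["time_s"])
for p in([.563,.2636,.024],[.5712,.2051,.024]):print(proj(c["mtx"],c["camera_from_world"],p)*1.5)
E
```

```text
[0.5788 0.1299 0.1626] [[-0.1263  0.992  -0.0006]
 [ 0.992   0.1263 -0.0004]
 [-0.0003 -0.0007 -1.    ]] [-0.8215  0.4395 -2.4813] 12.6667
[385.444   72.6727]
[386.3799 171.0625]
```

View pics/w5.png

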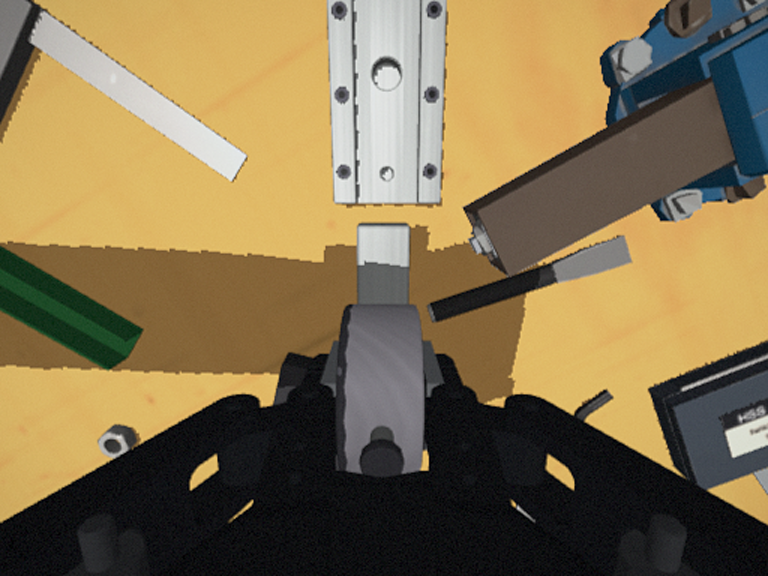

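Bore seen at (386.5,73.5), predicted (385.4,72.7). The rails run parallel to the base, and the vise jaw is clear. Move over the bore and go partway down.

Emit:
apply_moves(moves="0 0.5 0.02 0 0 0 0;0 0.9 0.02 0 0 0 0;0 0.9 0.02 0 0 0 0;0 0.9 0 0 0 0 0;0 0.9 0 0 0 0 0;0 0.8 0 0 0 0 0;0 0.46 0 0 0 0 0;0 0 0 0 0 0 0;0 0 0 0.5 0 0 0;0 0 0 0.8 0 0 0;0 0 0 0.7 0 0 0;0 0 0 0.4 0 0 0;0 0 0 0.2 0 0 0;0 0 0 0 0 0 0;0 0 0 0 0 0 0;0 0 0 0 0 0 0")

```text
time_s: 14.0
eef_pos: [0.5645, 0.264, 0.099]
eef_rot: [[-0.127, 0.992, 0.002], [0.992, 0.127, 0.0], [0.0, 0.002, -1.0]]
force: [0.6, 0.1, -2.5]
grip_width: 0.0223
gripper_force: 59.2
```

```bash
python3 - <<'E'
from h import *
c=shot("wrist","w6.png",crop=(160,40,360,250),s=2.8); s=sense(); print(s["eef_pos"],s["eef_rot"][:,:2],s["force"],s["time_s"])
R=s["eef_rot"];b=np.array([.5635,.263,0])
a=R[:,0]
P=lambda p:(proj(c["mtx"],c["camera_from_world"],p)-[160,40])*2.8
for y in(-.035,-.02,.02,.035): print(y,P(b+a*.051+R[:,1]*y+[0,0,.034]))
E
```

```text
[0.5645 0.2641 0.0992] [[-0.1272  0.9919]
 [ 0.9919  0.1272]
 [ 0.0003  0.0025]] [ 0.1037  0.0691 -2.6582] 14.05
-0.035 [134.4855 295.911 ]
-0.02 [189.8127 295.8472]
0.02 [337.3454 295.677 ]
0.035 [392.6677 295.6132]
```

View pics/w6.png

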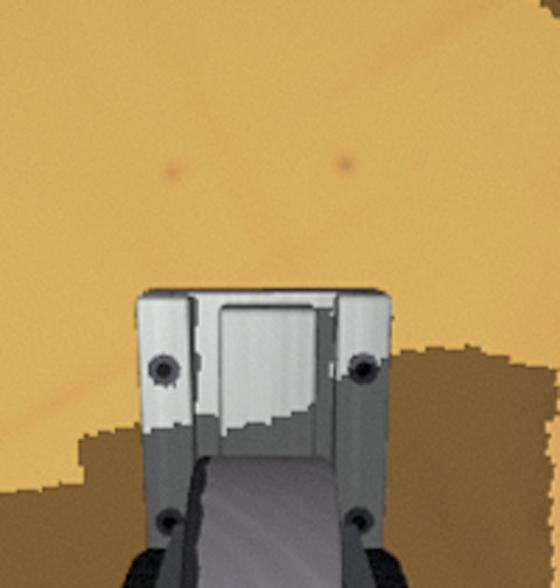

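The slideway edges (138–390) and its end (row 294) match prediction. The base (220–316) sits about 1 mm right of the groove's middle, so trim slightly and descend to just above the floor.

Emit:
apply_moves(moves="0 -0.04 -0.04 0 0 0 0;0 0 0 0.3 0 0 0;0 0 0 0.3 0 0 0;0 0 0 0.3 0 0 0;0 0 0 0.25 0 0 0;0 0 0 0.15 0 0 0;0 0 0 0.1 0 0 0;0 0 0 0 0 0 0;0 0 0 0 0 0 0")

```text
time_s: 14.8
eef_pos: [0.5627, 0.2629, 0.0628]
eef_rot: [[-0.127, 0.992, -0.0], [0.992, 0.127, -0.0], [-0.0, -0.0, -1.0]]
force: [-0.9, -0.4, -0.7]
grip_width: 0.0225
gripper_force: 59.3
```

Emit:
apply_moves(moves="0 0 0 0.03 0 0 0;0 0 0 0 0 0 0;0 0 0 0.02 0 0 0;0 0 0 0 0 0 0;0 0 0 0.02 0 0 0;0 0 0 0 0 0 0;0 0 0 0 0 0 0")

```text
time_s: 15.38
eef_pos: [0.5628, 0.2629, 0.0612]
eef_rot: [[-0.127, 0.992, 0.0], [0.992, 0.127, 0.0], [0.0, 0.0, -1.0]]
force: [0.8, -0.7, -2.2]
grip_width: 0.0222
gripper_force: 59.4
```

Emit:
apply_moves(moves="0 0 0 0.02 0 0 0;0 0 0 0 0 0 0;0 0 0 0.02 0 0 0;0 0 0 0 0 0 0;0 0 0 0 0 0 0")

```text
time_s: 15.8
eef_pos: [0.563, 0.2629, 0.061]
eef_rot: [[-0.127, 0.992, 0.0], [0.992, 0.127, -0.0], [-0.0, 0.0, -1.0]]
force: [-2.5, -1.0, 5.6]
grip_width: 0.0226
gripper_force: 60.4
```

Emit:
apply_moves(moves="0 0 0 0.025 0 0 0;0 0 0 0 0 0 0;0 0 0 0 0 0 0;0 0 0 0 0 0 0;0 0 0 0 0 0 0;0 0 0 0 0 0 0")

```text
time_s: 16.3
eef_pos: [0.563, 0.263, 0.061]
eef_rot: [[-0.128, 0.992, 0.0], [0.992, 0.128, -0.0], [-0.0, 0.0, -1.0]]
force: [-3.8, -1.7, 8.9]
grip_width: 0.0224
gripper_force: 60.8
```

```bash
python3 - <<'E'
from h import *
F=[]
for i in range(6): c=shot("wrist","w7.png",crop=(160,40,360,250),s=2.8); s=sense(); F.append(s["force"])
print(np.mean(F,0),np.std(F,0),s["eef_pos"],s["wrist_torque"],s["dq"],s["time_s"])
R=s["eef_rot"];P=lambda p:(proj(c["mtx"],c["camera_from_world"],p)-[160,40])*2.8
p=s["eef_pos"].copy()
for y in(-.011,.011): q=p+R[:,0]*.05+R[:,1]*y; q[2]=.038; print("base",P(q))
b=np.array([.5635,.263,0])
for y in(-.035,.035): print("sl",P(b+R[:,0]*.051+R[:,1]*y+[0,0,.034]))
E
```

```text
[-3.6721 -1.4675  8.9395] [0.3642 0.3139 0.3428] [0.563  0.2629 0.061 ] [-0.27    0.8685 -0.0333] [ 0.0007  0.0005  0.0009 -0.0009  0.0001 -0.    ] 16.6
base [219.0792 311.6344]
base [320.1952 311.5286]
sl [114.241  305.4529]
sl [429.0599 305.1252]
```

View pics/w7.png

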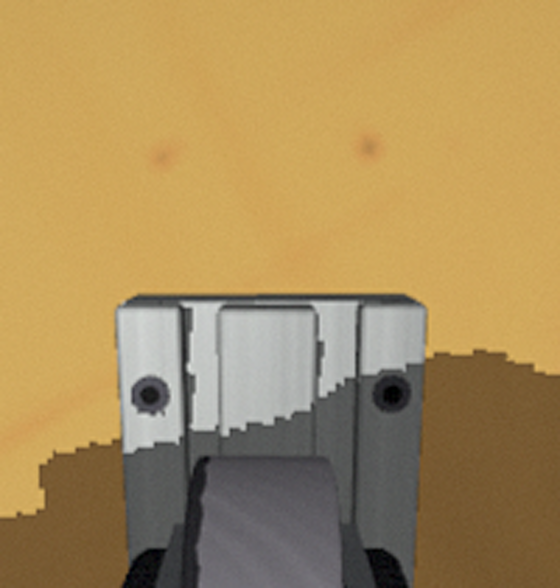

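The base sits centred between the rails (220–316), flat on the floor with its end at row 308, and the slideway is where predicted. Contact totals about 11.5 N and everything is at rest. Handing in.

```bash
python3 -c "
from plant import *
print(hand_in())"
```

```text
the job is handed in; nothing more can be done
None
```

I checked the gauge's zero on the setting plate, then handed the job in with the gauge held in the slideway over the large bore, base flat on the floor and pressed with about 11.5 N in all; `hand_in()` returned no verdict.

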